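# Give a full stroke of the bottle-top dispenser over a jug

## Task

Stand the handled jug upright under the dispenser's spout and let go of it. Then press the dispenser's plunger slowly down until it is firmly up against its stop, hold it there a moment without forcing it, and ease it back up to the top with your fingers on it rather than letting it snap back. Leave the other glassware alone.

Things in the scene. Friction and masses are not known exactly. Their poses are not given: they have to be found in the camera images.
- dispenser: Bottle-top dispenser, fixed to the bench (place and heading vary): amber bottle 86 mm across on a grey foot disc 112 mm across, white pump on top ending 228 mm up. Origin: centre of its underside, on the bench; z up. A thin spout (8 mm thick) leaves the pump along the dispenser's own -x, level at height 190 mm, and turns down 110 mm from the axis.
- spout (a point): The open lower end of the spout, 110 mm from the dispenser's axis along its -x and 150 mm above the bench.
- rod (a point): Top of the upright stop rod, 33 mm from the dispenser's axis on its +x side, 262 mm above the bench. A black stop block (20 x 22 x 13 mm, rubber-faced) is clamped on the rod at a different height each time; its height is not reported and it stays put during the job.
- plunger: White slick plunger head: disc 48 mm across, 14 mm thick, with a tab over the stop rod. Origin: centre of its flat top, 285 mm above the bench when fully up. Slides straight down against a spring (about 3 N at the top, plus 0.14 N per mm) for 10 to 28 mm, then its tab meets the stop and the push rises by 10 N or more per mm. Firmly on the stop: a steady 12 N or more; over 32 N is forcing it.
- jug: White plastic measuring jug, open at the top, 95 mm tall, 80 mm across the rim, 72 mm at the foot, wall 4 mm, empty, 0.1 to 0.17 kg. Origin: centre of its underside; z up. Its handle points along its own -x.
- handle (a point): Middle of the top face of the jug's handle bar, 75 mm from the jug's axis, 85 mm above its underside: pinch here from above, clear of the spout. The bar is level, 10 mm wide (along the jug's y), 14 mm tall, from the wall out to 100 mm from the axis; a 12 mm thick end turns down from its outer end to 21 mm above the underside.
- flask: Bystander: white plastic bottle with a black cap, 64 mm across, 150 mm tall. Origin: centre of its underside.
- petri: Bystander: closed glass dish, 90 mm across, 16 mm tall. Origin: centre of its underside.
- jar: Bystander: amber jar with a black lid, 56 mm across, 75 mm tall. Origin: centre of its underside.
Not all that is in view belongs to the job. Leave any green, orange or red look-alike of the jug alone.

How it is judged:
By the outcome, as a careful person would: the job done as asked, in the order asked, and still so for the second after the job is handed in, with the robot touching nothing.
It also fails if it takes over 54 s, if anything falls off the work surface, if the arm or the gripper's body presses on something with over 40 N, if the wrist force passes 120 N, or if a joint passes its speed limit or range.

## Robot

A 6-joint arm with a two-finger parallel gripper is mounted at the origin on the work surface. World frame = base frame: x ahead of the robot, y to its left, z up, the work surface at z = 0. Lengths are in m, angles in rad, forces in N, time in s.
With the tool pointing down it reaches from about 0.375 to 0.9 m from the base axis. Payload 3.1 kg.
Tool frame: the origin (TCP) lies at the very end of the fingers, on their centre line; the grasp point (between the pads) lies 19 mm behind it (manip.pinch_z is the distance from the TCP to the grasp point, in m); z points along the fingers, y is the line along which they close (so a half turn about z gives the same grasp; the last joint's range is limited). The gripper opens to 85 mm and grips with 20 to 120 N. Pads are 22 mm wide; open, the fingers measure 114 mm over their backs; the gripper's body (76 mm by 85 mm) begins 54 mm behind the grasp point. The pads swing forward as they close: fully open they stand 13 mm farther back than shut.
Start: joints at [1.04, 0.527, 1.433, -0, 1.181, -0.178], TCP at [0.215, 0.587, 0.231] pointing down, gripper open.
Joint ranges: [-3.08, 3.08], [-0.75, 2.2], [0.22, 2.44], [-1.43, 4.57], [0, 2.65], [-2.85, 2.85]. Speed limits (rad/s): [2.79, 2.79, 3.14, 3.14, 3.14, 3.14].

## Interface

Orientations are given as a unit quaternion [x, y, z, w].
In Python, from station import manip gives the robot as it stands.
- The arm moves only by the tool servo_tool, never from a script. Its argument "commands" is one flat list of numbers, 7 for each row, row after row: the shift along the tool's x, y, z each as a share of 500 mm, from -1 to 1, then the turn, a rotation vector about the tool's x, y, z each as a share of 360 degrees, from -1 to 1, then the opening, from -1 (shut) to 1 (fully open). In form: [dx, dy, dz, rx, ry, rz, claw, dx, dy, dz, rx, ry, rz, claw, ...]. A call has 1 to 12 rows; each row shifts and turns the commanded pose from where the row before left it, along the tool's axes as they then stand; what a row does not reach is not made up. A row lasts 1/12 s, in which the tool goes at most 41.7 mm and 7.16 degrees, less where a joint would pass 70% of its speed; a pose out of reach is approached as far as the arm can. A call with a number of a shift or a turn outside -1 to 1 is refused whole. A call with a gripper value outside its range is refused whole. The fingers move at their own pace and stop on an object; "force" is the grip in N (left out, the last holds). Time passes only in rows, so rows that do not move let the fingers close. It gives the time, the measured TCP pose, the force, the opening and the grip force at its end, in the units of the state.
- manip.sense(): the state, without advancing time (a new reading comes with each control period).
- manip.snapshot(name): name is "scene" or "side" or "wrist"; returns a dict with "img" (384x512x3 uint8, red, green, blue), "mtx" (3x3 intrinsics, pixels), "distortion" ([k1, k2, p1, p2, k3] as OpenCV has them; the pictures are not rectified), "world_to_cam" (4x4, takes a point from world to camera coordinates). Camera axes: x right, y up, looking along -z (the intrinsics and any distortion apply to the point x, -y, -z); pixel columns grow to the right and rows downward; lengths in m; the calibration is good to about 2 mm. A picture is of the moment at which its call begins. There is no depth.
- manip.sign_off(): hands the job in; it is judged then, once.
Trained networks look in a picture, given as the dict that the camera call returned (one of the last four; its "shot" number tells which), for a name from the list of things; names that differ only in an ending like _2 or _b are one class to them, and where a whole thing is asked for, a point or a joint stands for the part that bears it (a point fixed in the world has none). Each returns a list of dicts, best first, with "conf" (0 to 1); they miss things now and then, are a little off and sometimes report something else, mostly with a low value. They report only what shows in the picture. A call takes as long as a camera call. They do not tell look-alikes from the thing itself.
- manip.look_for(picture, query): "box" ([left, top, width, height] in pixels, round what is visible of it).
- manip.silhouettes(picture, query): "pixels" (384x512 bool, what is visible of it) and "box" ([left, top, width, height] in pixels, round what is visible of it).
The state is a dict: "t": time; "q": joint angles; "qd": joint speeds; "tau": joint torques, N m; "tcp_pos": TCP position; "tool_rot": TCP orientation; "force": force on the tool from outside, world axes, zero at the start; "ft_torque": the same for the moment, N m; "finger_gap": opening from 0.0 (shut) to 1.0 (fully open); "gripper_force": force on a finger pad.
Only numpy, scipy, OpenCV 4.12 (cv2) and the standard library are available. Lean on these libraries where they do the work, as an engineer would, in place of code of your own. Each camera call takes 0.05 s, during which the arm holds its last target. There are 200 camera calls.

## Working session

There is one attempt and no reset: what is moved stays moved. The work goes in short steps, Python scripts to look and compute and a tool call to move; the robot and the scene stay as the last step left them, time stands still between calls to the robot, and variables do not carry over. Pictures are saved under pics/ and viewed, at most 11 in all, crops included, and the job is handed in when it is done.

Besides the shell and the picture viewer there is one more tool, called by a JSON object that holds its "fn" and its "kwargs", one argument or row to a line. servo_tool: Moves the arm, as the interface text tells. Its arguments: {"type":"object","properties":{"commands":{"type":"array"},"force":{"type":"number"}},"required":["commands"]}

```bash
mkdir -p pics
cat > h.py <<'E'
import numpy as np, cv2
from station import manip
def snap(n):
    return manip.snapshot(n)
def save(p,name): cv2.imwrite('pics/'+name, cv2.cvtColor(p['img'],cv2.COLOR_RGB2BGR))
def proj(p,X):
    X=np.atleast_2d(X); T=np.array(p['world_to_cam']); c=X@T[:3,:3].T+T[:3,3]; c=c*[1,-1,-1]
    return cv2.projectPoints(c,np.zeros(3),np.zeros(3),np.array(p['mtx']),np.array(p['distortion']))[0][:,0]
def ray(p,uv):
    u=cv2.undistortPoints(np.array([[uv]],float),np.array(p['mtx']),np.array(p['distortion']))[0,0]
    T=np.array(p['world_to_cam']); d=T[:3,:3].T@np.array([u[0],-u[1],-1]); o=-T[:3,:3].T@T[:3,3]
    return o,d/np.linalg.norm(d)
def onz(p,uv,z):
    o,d=ray(p,uv); return o+d*(z-o[2])/d[2]
def tri(L):
    A=np.zeros((3,3));b=np.zeros(3)
    for p,uv in L:
        o,d=ray(p,uv);M=np.eye(3)-np.outer(d,d);A+=M;b+=M@o
    return np.linalg.solve(A,b)
E
python3 - <<'E'
from h import *
P={n:snap(n) for n in('scene','side','wrist')}
for n in P: save(P[n],n+'0.png')
im=np.vstack([np.hstack([P['scene']['img'],P['side']['img']])])
print(manip.sense(), manip.pinch_z)
for n in P:
  for q in ['jug','handle','dispenser','plunger','spout','rod','flask','petri','jar']:
    try: print(n,q,[(np.round(d['conf'],2),np.round(d['box']).tolist()) for d in manip.look_for(P[n],q)][:4])
    except Exception as e: print(n,q,e)
E
```

```text
{'t': 0.15, 'q': array([ 1.04048872e+00,  5.28263699e-01,  1.43359109e+00, -2.84569723e-06,
        1.18143158e+00, -1.78503827e-01]), 'qd': array([ 0.00057252, -0.00324859, -0.00383613, -0.00071417,  0.00066344,
        0.00041361]), 'tau': array([ 6.84319366e-04, -4.42745340e+01, -1.78276205e+01, -2.15661403e-04,
        5.60916087e-03, -2.73998927e-05]), 'tcp_pos': array([0.21506353, 0.5862492 , 0.230557  ]), 'tool_rot': array([ 1.74995585e-01,  9.84568854e-01, -7.94687431e-04, -2.92654567e-04]), 'force': array([-0.55997789, -0.27671384,  0.38374746]), 'ft_torque': array([-0.02759021, -0.06136852,  0.0190866 ]), 'gripper_force': 0.0, 'finger_gap': 1.0003601681379828} 0.0187
scene jug [(np.float64(0.96), [257.0, 240.0, 43.0, 50.0]), (np.float64(0.9), [167.0, 162.0, 26.0, 42.0]), (np.float64(0.84), [143.0, 240.0, 47.0, 57.0]), (np.float64(0.59), [115.0, 198.0, 45.0, 38.0])]
scene handle [(np.float64(0.97), [118.0, 199.0, 44.0, 37.0]), (np.float64(0.85), [255.0, 240.0, 39.0, 52.0]), (np.float64(0.84), [146.0, 241.0, 42.0, 50.0]), (np.float64(0.61), [179.0, 203.0, 46.0, 38.0])]
scene 
[... 923 characters left out ...]
 (np.float64(0.8), [311.0, 261.0, 58.0, 49.0])]
side dispenser [(np.float64(0.58), [226.0, 102.0, 33.0, 91.0])]
side plunger [(np.float64(0.86), [236.0, 103.0, 15.0, 24.0])]
side spout [(np.float64(0.85), [225.0, 104.0, 37.0, 89.0])]
side rod [(np.float64(0.9), [228.0, 104.0, 35.0, 89.0])]
side flask [(np.float64(0.78), [323.0, 206.0, 28.0, 48.0]), (np.float64(0.54), [254.0, 121.0, 16.0, 24.0])]
side petri [(np.float64(0.68), [153.0, 192.0, 34.0, 24.0]), (np.float64(0.68), [252.0, 233.0, 36.0, 57.0])]
side jar [(np.float64(0.95), [253.0, 120.0, 18.0, 27.0])]
wrist jug []
wrist handle []
wrist dispenser []
wrist plunger []
wrist spout []
wrist rod []
wrist flask []
wrist petri []
wrist jar []
```

Run:
```python
import cv2,numpy as np
a=cv2.imread('pics/scene0.png')[120:310,90:390];b=cv2.imread('pics/side0.png')[90:375,140:380]
cv2.imwrite('pics/a.png',cv2.resize(a,None,fx=2.66,fy=2.66,interpolation=cv2.INTER_CUBIC))
cv2.imwrite('pics/b.png',cv2.resize(b,None,fx=2.1,fy=2.1,interpolation=cv2.INTER_CUBIC))
```

```text
(no output)
```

View pics/a.png

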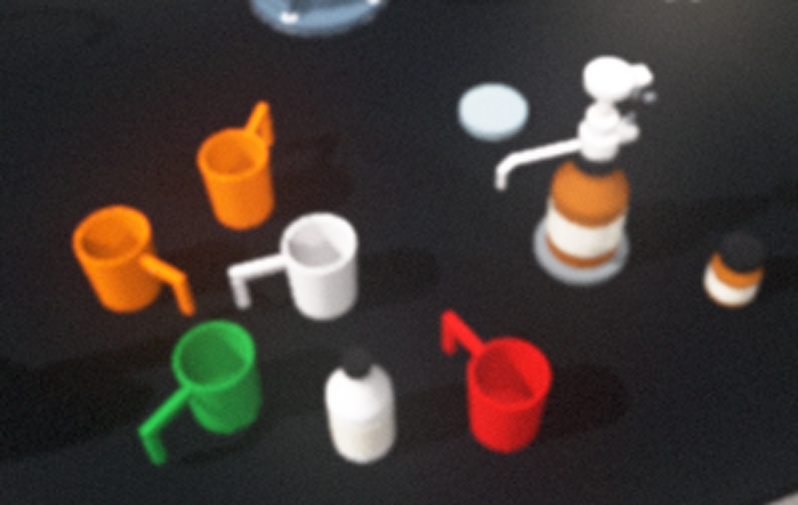

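View pics/b.png

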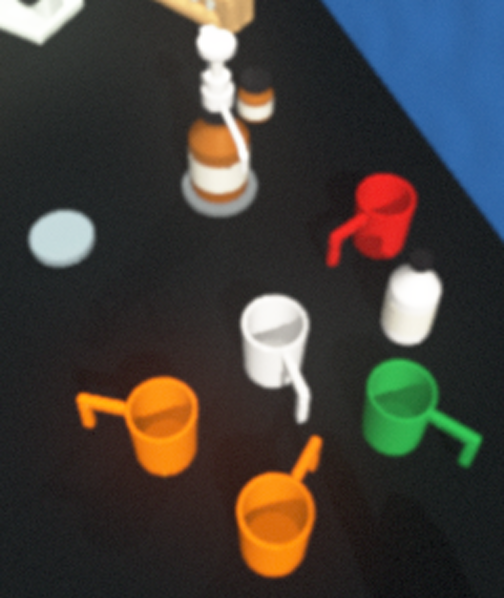

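The candidates are, in the scene camera, the white jug (211,220), orange at (133,218) and (179,187), green at (171,261) and red at (281,269). I choose the white one, upright, with its handle to the left in the scene view and toward the viewer in the side view (side pixel about (271,250)). The dispenser stands at scene (310,205) / side (243,170), with its spout pointing towards the jugs.

Run:
```python
from h import *
from scipy.optimize import least_squares
A=snap('scene');B=snap('side')
a=lambda x,y:(89.7+x/2.66,119.7+y/2.66)
b=lambda x,y:(139.7+x/2.1,89.7+y/2.1)
for n,p,q in [('rim',(319.5,246),(275,325)),('hend',(235,269),(305,376)),('plunger',(605,74),(216,42)),('spout',(501,187),(245,162)),('foot',(581,247),(220,188))]:
    print(n,tri([(A,a(*p)),(B,b(*q))]).round(4))
for n,p,q,z in [('flask',(362,435),(408,325),.02),('jar',(741,250),(256,80),.075),('petri',(493,108),(62,238),.016),('redrim',(510,380),(386,208),.095),('org1',(114,237),(275,512),.095),('org2',(234,158),(162,410),.095),('green',(214,354),(400,390),.095),('redh',(449,318),(333,235),.085),('org2h',(263,108),(84,400),.085)]:
    print(n,onz(A,a(*p),z).round(3),onz(B,b(*q),z).round(3))
# silhouette fit
def prims():pass
th=np.linspace(0,2*np.pi,60,endpoint=False)
def sil_pts(x,y,yaw):
    c,s=np.cos(yaw),np.sin(yaw);R=np.array([[c,-s,0],[s,c,0],[0,0,1]])
    body=np.vstack([np.c_[.04*np.cos(th),.04*np.sin(th),th*0+.095],np.c_[.036*np.cos(th),.036*np.sin(th),th*0]])
    bx=lambda x0,x1,z0,z1:np.array([[i,j,k] for i in(x0,x1) for j in(-.005,.005) for k in(z0,z1)])
    return [q@R.T+[x,y,0] for q in(body,bx(-.1,-.037,.071,.085),bx(-.1,-.088,.021,.085))]
def render(p,m,S=4):
    im=np.zeros((384*S,512*S),np.uint8)
    for q in m:
        h=cv2.convexHull(((proj(p,q)+.5)*S).astype(np.int32));cv2.fillConvexPoly(im,h,255)
    return cv2.resize(im,(512,384),interpolation=cv2.INTER_AREA)/255.
rim=tri([(A,a(319.5,246)),(B,b(275,325))]);he=tri([(A,a(235,269)),(B,b(305,376))])
x0=[rim[0],rim[1],np.arctan2(rim[1]-he[1],rim[0]-he[0])];print(x0)
M=[]
for p in(A,B):
    c=proj(p,rim)[0]
    cand=manip.silhouettes(p,'jug')+manip.silhouettes(p,'handle')
    cand=[d for d in cand if p['img'][d['pixels']].mean(0).ptp()<40] if hasattr(np.ndarray,'ptp') else [d for d in cand if np.ptp(p['img'][d['pixels']].mean(0))<40]
    d=min(cand,key=lambda d:np.hypot(d['box'][0]+d['box'][2]/2-c[0],d['box'][1]+d['box'][3]/2-c[1]))
    m=d['pixels'].astype(float)
    # own white threshold mask in neighbourhood
    g=p['img'].min(2)>75;n,l=cv2.connectedComponents(g.astype(np.uint8));w=(l==l[int(c[1]),int(c[0])]) if g[int(c[1]),int(c[0])] else m
    print(d['conf'],d['box'],m.sum(),w.sum());M.append(cv2.GaussianBlur(w.astype(float),(0,0),1.5))
def cost(v): return sum(((cv2.GaussianBlur(render(p,sil_pts(*v)),(0,0),1.5)-m)**2).sum() for p,m in zip((A,B),M))
from scipy.optimize import minimize
r=minimize(cost,x0,method='Nelder-Mead',options=dict(initial_simplex=np.array([x0]*4)+np.vstack([np.zeros(3),np.diag([.01,.01,.1])])))
print(r.x,r.fun,cost(x0))
```

```text
rim [ 0.5546 -0.1546  0.0895]
hend [ 0.5576 -0.2446  0.1009]
plunger [0.5978 0.1494 0.2868]
spout [0.5986 0.0446 0.1618]
foot [0.6    0.1545 0.0016]
flask [ 0.753 -0.172  0.02 ] [ 0.738 -0.181  0.02 ]
jar [0.715 0.289 0.075] [0.713 0.285 0.075]
petri [0.353 0.142 0.016] [0.353 0.136 0.016]
redrim [ 0.786 -0.025  0.095] [ 0.768 -0.043  0.095]
org1 [ 0.466 -0.365  0.095] [ 0.462 -0.37   0.095]
org2 [ 0.395 -0.213  0.095] [ 0.389 -0.214  0.095]
green [ 0.653 -0.293  0.095] [ 0.652 -0.294  0.095]
redh [ 0.69  -0.053  0.085] [ 0.685 -0.051  0.085]
org2h [ 0.314 -0.159  0.085] [ 0.312 -0.163  0.085]
[np.float64(0.5545898773974031), np.float64(-0.1546129108044475), np.float64(1.6042772311443732)]Traceback (most recent call last):
  File "<stdin>", line 29, in <module>
AttributeError: `ptp` was removed from the ndarray class in NumPy 2.0. Use np.ptp(arr, ...) instead.
```

{"fn": "servo_tool", "kwargs": {
  "commands": [0, 0, 0, 0, 0, 0.0194, 1, 0, 0, 0, 0, 0, 0.0194, 1, 0, 0, 0, 0, 0, 0.0194, 1, 0, 0, 0, 0, 0, 0.0194, 1, 0, 0, 0, 0, 0, 0.0194, 1, 0, 0, 0, 0, 0, 0.0194, 1, 0, 0, 0, 0, 0, 0.0194, 1, 0, 0, 0, 0, 0, 0.0194, 1, 0, 0, 0, 0, 0, 0.0194, 1, 0, 0, 0, 0, 0, 0.0194, 1]
}}

```text
t: 2.53
tcp_pos: [0.2153, 0.5867, 0.2313]
tool_rot: [0.709, 0.705, -0.0, 0.0]
force: [0.8, 0.3, -0.8]
finger_gap: 1.001
gripper_force: 0.0
```

{"fn": "servo_tool", "kwargs": {
  "commands": [-0.07, 0.028, 0, 0, 0, 0, 0.2, -0.07, 0.028, 0, 0, 0, 0, 0.2, -0.07, 0.028, 0, 0, 0, 0, 0.2, -0.07, 0.028, 0, 0, 0, 0, 0.2, -0.07, 0.028, 0, 0, 0, 0, 0.2, -0.07, 0.028, 0, 0, 0, 0, 0.2, -0.07, 0.028, 0, 0, 0, 0, 0.2, -0.07, 0.028, 0, 0, 0, 0, 0.2, -0.07, 0.028, 0, 0, 0, 0, 0.2, -0.07, 0.028, 0, 0, 0, 0, 0.2, -0.07, 0.028, 0, 0, 0, 0, 0.2, -0.07, 0.028, 0, 0, 0, 0, 0.2]
}}

```text
t: 3.53
tcp_pos: [0.3839, 0.165, 0.2317]
tool_rot: [0.707, 0.707, 0.0, 0.0]
force: [0.7, -0.1, -0.3]
finger_gap: 0.599
gripper_force: 0.0
```

{"fn": "servo_tool", "kwargs": {
  "commands": [-0.07, 0.03, 0, 0, 0, 0, 0.2, -0.07, 0.03, 0, 0, 0, 0, 0.2, -0.07, 0.03, 0, 0, 0, 0, 0.2, -0.07, 0.03, 0, 0, 0, 0, 0.2, -0.07, 0.03, 0, 0, 0, 0, 0.2, -0.07, 0.03, 0, 0, 0, 0, 0.2, -0.07, 0.03, 0, 0, 0, 0, 0.2, -0.07, 0.03, 0, 0, 0, 0, 0.2, -0.07, 0.03, 0, 0, 0, 0, 0.2, -0.07, 0.03, 0, 0, 0, 0, 0.2, -0.07, 0.03, 0, 0, 0, 0, 0.2, 0, 0, 0, 0, 0, 0, 0.2]
}}

```text
t: 4.53
tcp_pos: [0.552, -0.2261, 0.2317]
tool_rot: [0.709, 0.705, -0.0, 0.004]
force: [0.9, -0.5, 0.4]
finger_gap: 0.602
gripper_force: 0.0
```

```bash
cat >> h.py <<'E'
from scipy.spatial.transform import Rotation as Ro
def st():
    s=manip.sense();R=Ro.from_quat(s['tool_rot']).as_matrix()
    print('t',round(s['t'],2),'tcp',s['tcp_pos'].round(4),'yang',np.degrees(np.arctan2(R[1,1],R[0,1])).round(2),'z',R[:,2].round(4),'F',s['force'].round(2),'gap',round(s['finger_gap'],3),'g',round(s['gripper_force'],1),'q',np.round(s['q'],2))
    return s,R
E
python3 - <<'E'
from h import *
st();W=snap('wrist');save(W,'w1.png')
for X in [(.5576,-.23,.085),(.5546,-.1546,.095)]: print(proj(W,X))
E
```

```text
t 4.53 tcp [ 0.552  -0.2261  0.2317] yang -0.27 z [ 0.006  -0.0063 -1.    ] F [ 0.94 -0.45  0.44] gap 0.602 g 0.0 q [-0.57  0.49  1.51 -0.    1.14 -0.57]
[[261.61851579 184.56813372]]
[[258.78811614 109.55654121]]
```

View pics/w1.png

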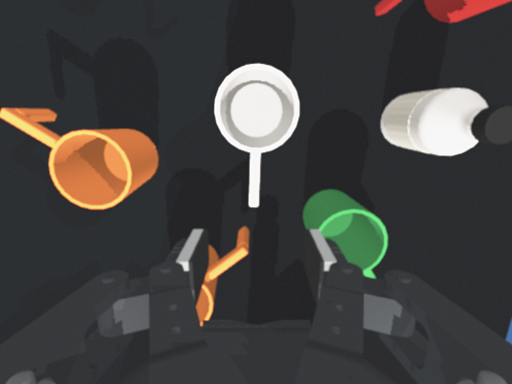

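The white jug's rim is at about (257,108) and its handle bar runs from (256,150) to (254,206). The green jug at (345,230) is clear of the right finger.

Run:
```python
from h import *
st();W=snap('wrist')
c=onz(W,(257.3,107.5),.095);b1=onz(W,(256,152),.085);b2=onz(W,(253.7,206),.085)
print(c,b1,b2)
d=(b2-c)[:2];d/=np.linalg.norm(d);print('yaw handle',np.degrees(np.arctan2(d[1],d[0])),'bar',np.degrees(np.arctan2(*(b2-b1)[[1,0]])),'target',c[:2]+.075*d)
print('top z check', tri([(snap('scene'),(89.7+319.5/2.66,119.7+246/2.66)),(W,(257.3,107.5))]))
```

```text
t 4.58 tcp [ 0.55   -0.2223  0.2312] yang -0.23 z [ 0.0023 -0.002  -1.    ] F [-0.63  0.    0.05] gap 0.6 g 0.0 q [-0.57  0.48  1.52 -0.    1.14 -0.57]
[ 0.55061902 -0.14843392  0.095     ] [ 0.54926132 -0.19141608  0.085     ] [ 0.54657988 -0.24910826  0.085     ]
yaw handle -92.29752161488962 bar -92.6610927456709 target [ 0.54761238 -0.22337363]
top z check [ 0.55032325 -0.15072371  0.08423299]
```

Run:
```python
from h import *
st();W=snap('wrist')
g=(W['img'].min(2)>120).astype(np.uint8)
m=g.copy();m[225:]=0;m[:,310:]=0;m[:55]=0
n,l,s,_=cv2.connectedComponentsWithStats(m);k=1+np.argmax(s[1:,4]);m=(l==k)
print(s[k])
ys,xs=np.nonzero(m)
h=[(y,xs[ys==y].mean(),(ys==y).sum()) for y in range(ys.min(),ys.max()+1)]
bar=np.array([r for r in h if r[0]>156 and r[2]<18])
top=ys.min();L=xs.min();Rr=xs.max();print(top,L,Rr,bar[0],bar[-1])
e=cv2.fitEllipse(cv2.convexHull(np.argwhere(m)[np.argwhere(m)[:,0]<top+(Rr-L)][:,::-1].astype(np.float32)));print(e)
c=onz(W,((L+Rr)/2,top+(Rr-L)/2),.095);p=np.array([onz(W,(r[1],r[0]),.085) for r in bar])
f=np.polyfit(p[:,1],p[:,0],1);print(c,p[0],p[-1],'bar slope deg',np.degrees(np.arctan(f[0])),'x at -.228',np.polyval(f,-.228))
```

```text
t 4.68 tcp [ 0.5479 -0.2182  0.2308] yang -0.06 z [-0.0012  0.0012 -1.    ] F [-0.32 -0.3  -0.14] gap 0.605 g 0.0 q [-0.57  0.48  1.52  0.    1.14 -0.57]
[ 220   74   85  142 6530]
74 220 304 [162.  260.5  12. ] [215. 258.   7.]
((262.2496643066406, 117.68087005615234), (85.46603393554688, 88.0420913696289), 6.167975902557373)
[ 0.55225226 -0.15155902  0.095     ] [ 0.55113859 -0.19700237  0.085     ] [ 0.54864151 -0.25457294  0.085     ] bar slope deg 2.370589236884761 x at -.228 0.5495180645446426
```

{"fn": "servo_tool", "kwargs": {
  "commands": [-0.0196, 0.0032, 0, 0, 0, 0.0067, 0.2, 0, 0, 0.06, 0, 0, 0, 0.2, 0, 0, 0.06, 0, 0, 0, 0.2, 0, 0, 0.06, 0, 0, 0, 0.2, 0, 0, 0.06, 0, 0, 0, 0.1, 0, 0, 0.05, 0, 0, 0, 0, 0, 0, 0.03, 0, 0, 0, 0, 0, 0, 0.018, 0, 0, 0, 0, 0, 0, 0, 0, 0, 0, 0, 0, 0, 0, 0, 0, 0, 0]
}}

```text
t: 5.57
tcp_pos: [0.5501, -0.2272, 0.0628]
tool_rot: [0.721, 0.693, 0.0, -0.0]
force: [0.2, -0.2, 0.2]
finger_gap: 0.503
gripper_force: 0.0
```

Run:
```python
from h import *
st();W=snap('wrist');save(W,'w2.png');st()
```

```text
t 5.57 tcp [ 0.5501 -0.2272  0.0628] yang -2.34 z [-0.  0. -1.] F [ 0.23 -0.19  0.19] gap 0.503 g 0.0 q [-0.58  0.72  1.63  0.    0.79 -0.54]
t 5.62 tcp [ 0.5506 -0.2278  0.0634] yang -2.36 z [ 1.5e-03 -9.0e-04 -1.0e+00] F [ 0.48 -0.35  0.72] gap 0.502 g 0.0 q [-0.58  0.72  1.63  0.    0.79 -0.54]
```

View pics/w2.png

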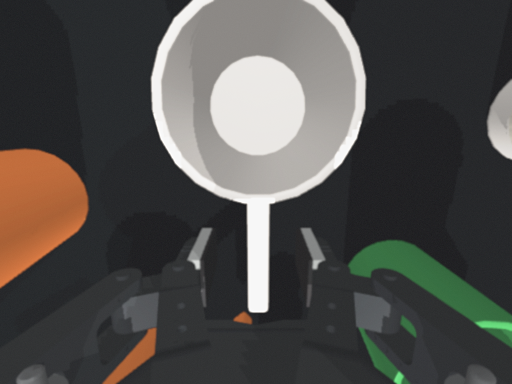

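The bar, at (258,200–310), lies centred between the fingers at x≈205 and x≈310, so I close.

{"fn": "servo_tool", "kwargs": {
  "commands": [0, 0, 0, 0, 0, 0, -1, 0, 0, 0, 0, 0, 0, -1, 0, 0, 0, 0, 0, 0, -1, 0, 0, 0, 0, 0, 0, -1, 0, 0, 0, 0, 0, 0, -1, 0, 0, 0, 0, 0, 0, -1, 0, 0, 0, 0, 0, 0, -1, 0, 0, 0, 0, 0, 0, -1],
  "force": 80
}}

```text
t: 6.28
tcp_pos: [0.5507, -0.2289, 0.0635]
tool_rot: [0.722, 0.692, 0.0, 0.001]
force: [-0.8, -0.9, 6.5]
finger_gap: 0.093
gripper_force: 80.1
```

{"fn": "servo_tool", "kwargs": {
  "commands": [0, 0, -0.01, 0, 0, 0, -1, 0, 0, -0.02, 0, 0, 0, -1, 0, 0, -0.02, 0, 0, 0, -1, 0, 0, -0.01, 0, 0, 0, -1, 0, 0, 0, 0, 0, 0, -1, 0, 0, 0, 0, 0, 0, -1]
}}

```text
t: 6.78
tcp_pos: [0.5502, -0.2282, 0.0929]
tool_rot: [0.722, 0.692, 0.0, 0.001]
force: [-0.4, 0.3, -1.7]
finger_gap: 0.096
gripper_force: 79.2
```

Run:
```python
from h import *
st();W=snap('wrist');A=snap('scene');B=snap('side')
for n,p in(('s',A),('d',B)):
  for q in('spout','dispenser','plunger'):
    for d in manip.silhouettes(p,q)[:1]: print(n,q,round(d['conf'],2),np.round(d['box']))
a=A['img'][135:245,180:345];b=B['img'][95:300,200:310]
o=np.zeros((600,800,3),np.uint8)
a=cv2.resize(a,None,fx=2.9,fy=2.9,interpolation=3);b=cv2.resize(b,None,fx=2.9,fy=2.9,interpolation=3)
o[:a.shape[0],:a.shape[1]]=a;o[:b.shape[0],480:480+b.shape[1]]=b
save({'img':o},'c.png')
```

```text
t 6.78 tcp [ 0.5502 -0.2282  0.0929] yang -2.4 z [ 9.e-04 -7.e-04 -1.e+00] F [-0.42  0.35 -1.68] gap 0.096 g 79.2 q [-0.58  0.67  1.62 -0.    0.85 -0.54]
s spout 0.81 [281. 143.  56.  83.]
s dispenser 0.93 [281. 138.  53.  88.]
s plunger 0.83 [312. 140.  23.  26.]
d spout 0.52 [234. 105.  17.  10.]
d dispenser 0.5 [234. 102.  15.  15.]
d plunger 0.7 [234. 101.  18.  16.]
```

View pics/c.png

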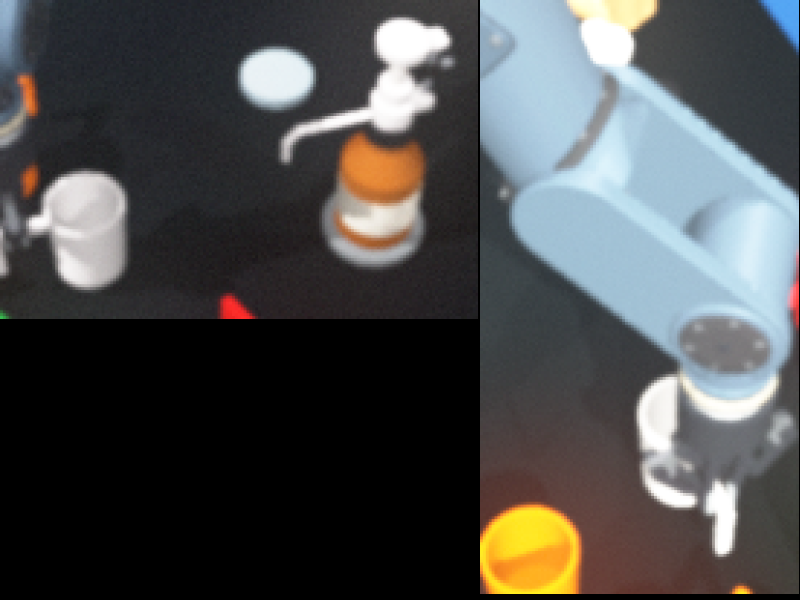

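The jug hangs level from the gripper (scene crop (85,230)); the spout tip is at scene pixel (278.6,190). I refine the dispenser pose with several points in the initial pictures.

Run:
```python
from h import *
A=snap('scene');B=snap('side')
a=lambda x,y:(89.7+x/2.66,119.7+y/2.66)
b=lambda x,y:(139.7+x/2.1,89.7+y/2.1)
print('tip',onz(A,a(501,188),.15),onz(B,b(245,162),.15))
print('elbow',onz(A,a(505,160),.19),onz(B,b(246,152),.19))
print('plunger top',onz(A,a(604,76),.285),onz(B,b(216,42),.285))
print('foot',onz(A,a(581,250),.004),onz(B,b(220,186),.004))
# reprojection for candidate axis/yaw
from scipy.optimize import least_squares
obs=[(A,a(501,188),'t'),(B,b(245,162),'t'),(A,a(604,75),'p'),(B,b(216,42),'p'),(A,a(581,249),'f'),(B,b(220,187),'f')]
def pt(v,k):
    d=np.array([np.cos(v[2]),np.sin(v[2])])
    return {'t':[*(v[:2]-.11*d),.15],'p':[*v[:2],.285],'f':[*v[:2],.006]}[k]
r=least_squares(lambda v:np.concatenate([proj(p,pt(v,k))[0]-uv for p,uv,k in obs]),[.599,.152,1.57])
print(r.x,r.fun.round(1),pt(r.x,'t'))
```

```text
tip [0.59389299 0.04446306 0.15      ] [0.60236458 0.06026963 0.15      ]
elbow [0.59058552 0.04839286 0.19      ] [0.59573476 0.04129867 0.19      ]
plunger top [0.59876637 0.14783098 0.285     ] [0.59857793 0.15187265 0.285     ]
foot [0.60510124 0.15234065 0.004     ] [0.60090868 0.15512505 0.004     ]
[0.59946807 0.15415445 1.55018116] [ 0.4  0.8  0.5  4.4  2.2 -0.   0.  -0.6 -0.2 -1.5 -0.3 -0.6] [np.float64(0.5972005674975347), np.float64(0.04417782245756309), 0.15]
```

{"fn": "servo_tool", "kwargs": {
  "commands": [0.02, 0.005, 0, 0, 0, 0, -1, 0.04, 0.009, 0, 0, 0, 0, -1, 0.05, 0.012, 0, 0, 0, 0, -1, 0.05, 0.012, 0, 0, 0, 0, -1, 0.05, 0.012, 0, 0, 0, 0, -1, 0.04, 0.009, 0, 0, 0, 0, -1, 0.03, 0.007, 0, 0, 0, 0, -1, 0.02, 0.005, 0, 0, 0, 0, -1, 0, 0, 0, 0, 0, 0, -1, 0, 0, 0, 0, 0, 0, -1]
}}

```text
t: 8.17
tcp_pos: [0.5918, -0.0792, 0.0923]
tool_rot: [0.721, 0.693, -0.0, 0.0]
force: [0.3, -0.4, -0.9]
finger_gap: 0.092
gripper_force: 79.2
```

Run:
```python
from h import *
W=snap('wrist');st();save(W,'w3.png')
print(proj(W,[(.597,.043,.15),(.597,.043,.19),(.599,.153,.285),(.5985,.13,.190)]))
```

```text
t 8.22 tcp [ 0.5917 -0.08    0.0923] yang -2.39 z [-0.e+00 -4.e-04 -1.e+00] F [ 0.43 -1.19 -0.93] gap 0.096 g 79.2 q [-0.32  0.68  1.62 -0.    0.85 -0.28]
[[ 2.62611414e+02 -1.31084291e+02]
 [ 2.72760791e+02 -5.07099567e+02]
 [ 2.58833345e+02  6.54789688e+02]
 [-1.80939912e+02 -1.35881865e+05]]
```

View pics/w3.png

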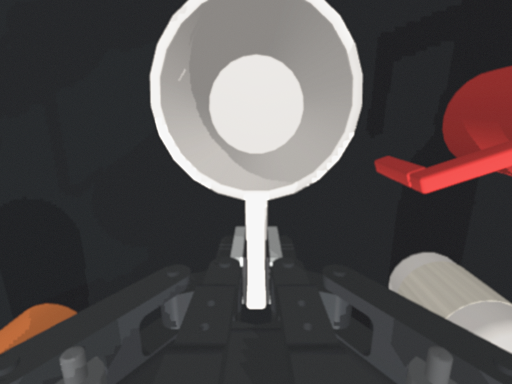

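The jug is held straight, with its rim centred at (256,90); the spout is out of this view and the red jug at right is clear. I advance the last 48 mm, then set it down.

{"fn": "servo_tool", "kwargs": {
  "commands": [0.02, 0.001, 0, 0, 0, 0, -1, 0.03, 0.001, 0, 0, 0, 0, -1, 0.026, 0, 0, 0, 0, 0, -1, 0.02, 0, 0, 0, 0, 0, -1, 0, 0, 0, 0, 0, 0, -1, 0, 0, 0.014, 0, 0, 0, -1, 0, 0, 0.018, 0, 0, 0, -1, 0, 0, 0.012, 0, 0, 0, -1, 0, 0, 0.006, 0, 0, 0, -1, 0, 0, 0.004, 0, 0, 0, -1, 0, 0, 0.003, 0, 0, 0, -1, 0, 0, 0, 0, 0, 0, -1]
}}

```text
t: 9.22
tcp_pos: [0.5945, -0.0321, 0.0638]
tool_rot: [0.722, 0.692, -0.0, -0.0]
force: [-0.2, -0.4, 0.4]
finger_gap: 0.097
gripper_force: 79.5
```

Run:
```python
from h import *
st();A=snap('scene');B=snap('side')
a=A['img'][135:245,250:365];b=B['img'][95:210,190:300]
o=np.zeros((480,800,3),np.uint8)
a=cv2.resize(a,None,fx=3.5,fy=3.5,interpolation=3);b=cv2.resize(b,None,fx=3.5,fy=3.5,interpolation=3)
o[:a.shape[0],:a.shape[1]]=a;o[:b.shape[0],410:410+b.shape[1]]=b
save({'img':o},'d.png')
```

```text
t 9.22 tcp [ 0.5945 -0.0321  0.0638] yang -2.43 z [-7.e-04  1.e-04 -1.e+00] F [-0.16 -0.43  0.38] gap 0.097 g 79.5 q [-0.24  0.72  1.63 -0.    0.79 -0.2 ]
```

View pics/d.png

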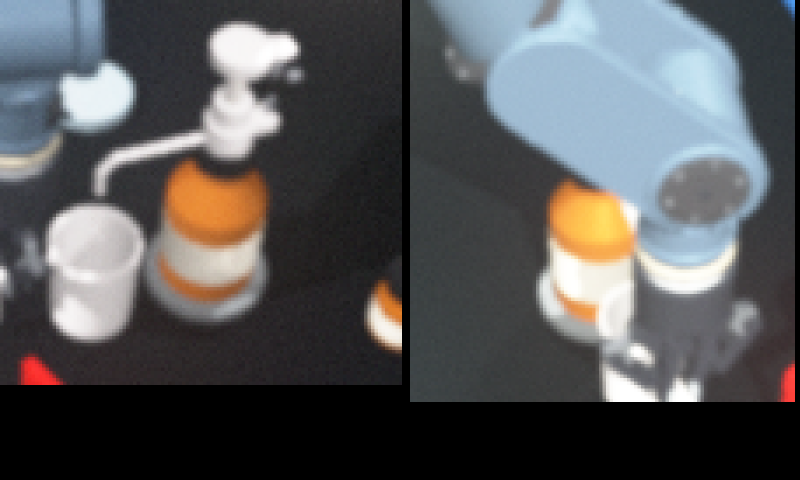

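Jug rim centre is at crop (95,240), directly below the spout tip at crop (99,193). A numeric check next.

Run:
```python
from h import *
A=snap('scene')
tip=(249.9+99/3.5,134.9+195/3.5);rim=(249.9+95/3.5,134.9+241/3.5)
print(onz(A,tip,.15),onz(A,rim,.095),proj(A,[(.597,.043,.15),(.597,.043,.095)]),tip,rim)
C=np.linalg.inv(snap('wrist')['world_to_cam'])[:3,3];print(C)
```

```text
[0.59487074 0.04448413 0.15      ] [0.59845336 0.04212336 0.095     ] [[278.0014136  191.27418932]
 [277.12318509 203.32228497]] (278.1857142857143, 190.61428571428573) (277.04285714285714, 203.75714285714287)
[0.59651051 0.03620116 0.20614453]
```

{"fn": "servo_tool", "kwargs": {
  "commands": [0, 0, 0, 0, 0, 0, -0.2, 0, 0, 0, 0, 0, 0, -0.2, 0, 0, 0, 0, 0, 0, -0.2, 0, 0, 0, 0, 0, 0, -0.2, 0, 0, 0, 0, 0, 0, -0.2, 0, 0, -0.02, 0, 0, 0, -0.2, 0, 0, -0.03, 0, 0, 0, -0.2, 0, 0, -0.04, 0, 0, 0, -0.2, 0, 0, -0.06, 0, 0, 0, -0.2, 0, 0, -0.07, 0, 0, 0, -0.2, 0, 0, -0.07, 0, 0, 0, -0.2, 0, 0, -0.07, 0, 0, 0, -0.2]
}}

```text
t: 10.42
tcp_pos: [0.5943, -0.0316, 0.2462]
tool_rot: [0.722, 0.692, 0.0, 0.0]
force: [0.9, 1.2, 0.8]
finger_gap: 0.402
gripper_force: 0.0
```

{"fn": "servo_tool", "kwargs": {
  "commands": [-0.02, 0, -0.07, 0, 0, 0, -1, 0, 0, -0.07, 0, 0, 0, -1, 0, 0, -0.06, 0, 0, 0, -1, 0, 0, -0.06, 0, 0, 0, -1, 0, 0, -0.02, 0, 0, 0, -1, 0, 0, 0, 0, 0, 0, -1, 0, 0, 0, 0, 0, 0, -1, 0, 0, 0, 0, 0, 0, -1]
}}

```text
t: 11.08
tcp_pos: [0.5931, -0.0415, 0.3816]
tool_rot: [0.722, 0.692, -0.001, -0.002]
force: [-0.3, -0.1, -0.7]
finger_gap: 0.005
gripper_force: 0.0
```

Run:
```python
from h import *
W=snap('wrist');st();save(W,'w4.png')
print(proj(W,[(.597,.043,.15),(.597,.043,.19),(.599,.153,.285),(.597,.043,.095)]))
for q in('plunger','jug','rod'):print(q,[(round(d['conf'],2),np.round(d['box'])) for d in manip.look_for(W,q)])
```

```text
t 11.13 tcp [ 0.5931 -0.0414  0.3813] yang -2.41 z [-0.0049  0.0013 -1.    ] F [-0.7   0.06  0.04] gap -0.001 g 0.0 q [-0.26  0.36  1.3   0.    1.49 -0.22]
[[257.99959234 100.76042009]
 [258.09978061  99.08978188]
 [255.07807497 -78.90549564]
 [257.89269626 102.54283273]]
plunger []
jug [(0.89, array([228.,  77.,  57.,  94.])), (0.75, array([288., 256.,  24.,  18.])), (0.67, array([312., 116.,  95.,  53.])), (0.58, array([ 92., 222.,  86.,  64.]))]
rod [(0.6, array([220.,   2.,  68., 102.]))]
```

View pics/w4.png

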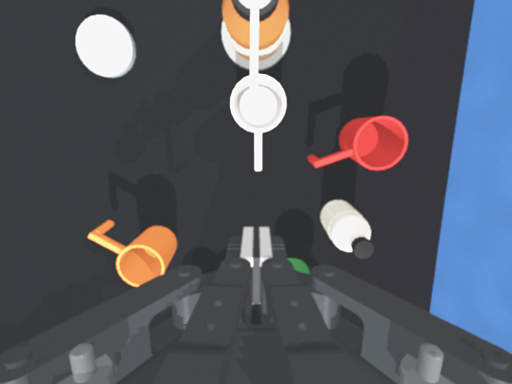

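The jug stands upright under the spout (rim centre (258,102), the spout passing straight over it along x≈254). Next I look at the plunger from above.

{"fn": "servo_tool", "kwargs": {
  "commands": [0.03, 0, 0, 0, 0, 0, -1, 0.05, 0, 0, 0, 0, 0, -1, 0.06, 0, 0, 0, 0, 0, -1, 0.04, 0, 0, 0, 0, 0, -1, 0.02, 0, 0, 0, 0, 0, -1, 0, 0, 0, 0, 0, 0, -1, 0, 0, 0, 0, 0, 0, -1, 0, 0, 0, 0, 0, 0, -1]
}}

```text
t: 11.95
tcp_pos: [0.5986, 0.0571, 0.3834]
tool_rot: [0.722, 0.692, -0.001, 0.0]
force: [1.4, -0.8, -0.0]
finger_gap: 0.001
gripper_force: 0.0
```

Run:
```python
from h import *
W=snap('wrist');st();save(W,'w5.png')
print(proj(W,[(.597,.043,.19),(.599,.153,.285),(.599,.153,.228)]))
for q in('plunger',):print(q,[(round(d['conf'],2),np.round(d['box'])) for d in manip.look_for(W,q)])
```

```text
t 12.0 tcp [0.5986 0.0569 0.3835] yang -2.48 z [-5.e-04 -7.e-04 -1.e+00] F [-0.84  0.17 -0.28] gap -0.003 g 0.0 q [-0.09  0.36  1.28 -0.    1.5  -0.05]
[[256.24487973 184.14426672]
 [252.94096291  77.50585857]
 [253.55990042  84.6875994 ]]
plunger [(0.72, array([223.,  18.,  54.,  89.]))]
```

View pics/w5.png

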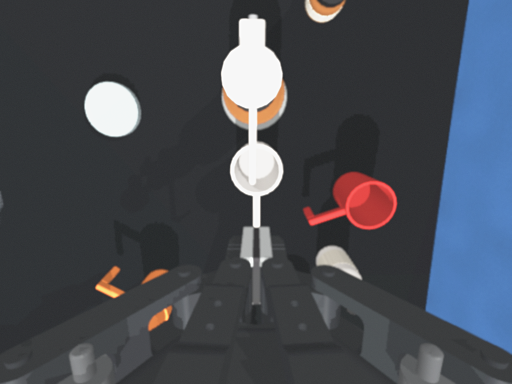

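Plunger disc centre is at (251.5,76), within 1 mm of the prediction; its tab points to +y.

{"fn": "servo_tool", "kwargs": {
  "commands": [0.03, 0, 0, 0, 0, 0, -1, 0.05, -0.005, 0, 0, 0, 0, -1, 0.06, -0.004, 0, 0, 0, 0, -1, 0.04, 0, 0, 0, 0, 0, -1, 0.012, 0, 0.02, 0, 0, 0, -1, 0, 0, 0.04, 0, 0, 0, -1, 0, 0, 0.05, 0, 0, 0, -1, 0, 0, 0.04, 0, 0, 0, -1, 0, 0, 0.02, 0, 0, 0, -1, 0, 0, 0, 0, 0, 0, -1, 0, 0, 0, 0, 0, 0, -1]
}}

```text
t: 12.97
tcp_pos: [0.5983, 0.1533, 0.2986]
tool_rot: [0.722, 0.692, -0.0, -0.0]
force: [0.5, 0.2, 0.7]
finger_gap: 0.001
gripper_force: 0.0
```

```bash
python3 -c "
from h import *
st();W=snap('wrist');print([(round(d['conf'],2),np.round(d['box'])) for d in manip.look_for(W,'plunger')],proj(W,[(.598,.153,.285)]));st();snap('side');st()"
```

```text
t 12.97 tcp [0.5983 0.1533 0.2986] yang -2.48 z [-7.e-04 -4.e-04 -1.e+00] F [0.47 0.17 0.65] gap 0.001 g 0.0 q [ 0.07  0.45  1.37 -0.    1.32  0.11]
[(0.56, array([215., 155.,  82.,  97.]))] [[257.53994506 233.71842149]]
t 13.07 tcp [0.5992 0.1537 0.3002] yang -2.45 z [ 0.0029  0.     -1.    ] F [0.01 0.12 0.94] gap 0.001 g 0.0 q [ 0.07  0.45  1.37 -0.    1.32  0.11]
t 13.12 tcp [0.5992 0.1539 0.3004] yang -2.44 z [ 3.4e-03  1.0e-04 -1.0e+00] F [-0.    0.3  -0.01] gap 0.001 g 0.0 q [ 0.07  0.45  1.37 -0.    1.32  0.11]
```

{"fn": "servo_tool", "kwargs": {
  "commands": [0, 0, 0.004, 0, 0, 0, -1, 0, 0, 0.004, 0, 0, 0, -1, 0, 0, 0.004, 0, 0, 0, -1, 0, 0, 0.004, 0, 0, 0, -1, 0, 0, 0.003, 0, 0, 0, -1, 0, 0, 0.003, 0, 0, 0, -1, 0, 0, 0.003, 0, 0, 0, -1, 0, 0, 0.003, 0, 0, 0, -1, 0, 0, 0.003, 0, 0, 0, -1, 0, 0, 0.003, 0, 0, 0, -1, 0, 0, 0, 0, 0, 0, -1, 0, 0, 0, 0, 0, 0, -1]
}}

```text
t: 14.12
tcp_pos: [0.5982, 0.1543, 0.2821]
tool_rot: [0.722, 0.692, 0.0, 0.0]
force: [0.2, -1.2, 3.3]
finger_gap: 0.001
gripper_force: 1.4
```

{"fn": "servo_tool", "kwargs": {
  "commands": [0, 0, 0.0015, 0, 0, 0, -1, 0, 0, 0.0015, 0, 0, 0, -1, 0, 0, 0.0015, 0, 0, 0, -1, 0, 0, 0.0015, 0, 0, 0, -1, 0, 0, 0.0015, 0, 0, 0, -1, 0, 0, 0.0015, 0, 0, 0, -1, 0, 0, 0.0015, 0, 0, 0, -1, 0, 0, 0.0015, 0, 0, 0, -1]
}}

```text
t: 14.78
tcp_pos: [0.5982, 0.1543, 0.2758]
tool_rot: [0.722, 0.692, 0.0, 0.0]
force: [0.4, 0.4, 4.3]
finger_gap: 0.003
gripper_force: 2.1
```

{"fn": "servo_tool", "kwargs": {
  "commands": [0, 0, 0.001, 0, 0, 0, -1, 0, 0, 0.001, 0, 0, 0, -1, 0, 0, 0.001, 0, 0, 0, -1, 0, 0, 0, 0, 0, 0, -1]
}}

```text
t: 15.12
tcp_pos: [0.5982, 0.1543, 0.2743]
tool_rot: [0.722, 0.692, 0.0, 0.0]
force: [-0.2, 0.5, 3.9]
finger_gap: -0.003
gripper_force: 2.0
```

{"fn": "servo_tool", "kwargs": {
  "commands": [0, 0, 0.0008, 0, 0, 0, -1, 0, 0, 0.0008, 0, 0, 0, -1, 0, 0, 0, 0, 0, 0, -1]
}}

```text
t: 15.37
tcp_pos: [0.5982, 0.1543, 0.2735]
tool_rot: [0.722, 0.692, 0.0, 0.0]
force: [0.4, 0.1, 4.8]
finger_gap: 0.0
gripper_force: 2.0
```

{"fn": "servo_tool", "kwargs": {
  "commands": [0, 0, 0.001, 0, 0, 0, -1, 0, 0, 0.001, 0, 0, 0, -1, 0, 0, 0, 0, 0, 0, -1]
}}

```text
t: 15.62
tcp_pos: [0.5983, 0.1543, 0.2725]
tool_rot: [0.722, 0.692, 0.0, 0.0]
force: [0.7, 0.1, 4.6]
finger_gap: -0.001
gripper_force: 2.1
```

{"fn": "servo_tool", "kwargs": {
  "commands": [0, 0, 0.001, 0, 0, 0, -1, 0, 0, 0.001, 0, 0, 0, -1, 0, 0, 0, 0, 0, 0, -1]
}}

```text
t: 15.87
tcp_pos: [0.5982, 0.1543, 0.2715]
tool_rot: [0.722, 0.692, 0.0, 0.0]
force: [0.5, 0.4, 5.6]
finger_gap: -0.002
gripper_force: 2.2
```

{"fn": "servo_tool", "kwargs": {
  "commands": [0, 0, 0.001, 0, 0, 0, -1, 0, 0, 0.001, 0, 0, 0, -1, 0, 0, 0, 0, 0, 0, -1]
}}

```text
t: 16.12
tcp_pos: [0.5982, 0.1543, 0.2705]
tool_rot: [0.722, 0.692, 0.0, 0.0]
force: [0.4, 0.6, 4.8]
finger_gap: -0.001
gripper_force: 2.3
```

{"fn": "servo_tool", "kwargs": {
  "commands": [0, 0, 0.001, 0, 0, 0, -1, 0, 0, 0.001, 0, 0, 0, -1, 0, 0, 0, 0, 0, 0, -1]
}}

```text
t: 16.37
tcp_pos: [0.5982, 0.1543, 0.2695]
tool_rot: [0.722, 0.692, 0.0, 0.0]
force: [0.3, 0.7, 5.3]
finger_gap: 0.0
gripper_force: 2.3
```

{"fn": "servo_tool", "kwargs": {
  "commands": [0, 0, 0.001, 0, 0, 0, -1, 0, 0, 0.001, 0, 0, 0, -1, 0, 0, 0, 0, 0, 0, -1]
}}

```text
t: 16.62
tcp_pos: [0.5982, 0.1543, 0.2685]
tool_rot: [0.722, 0.692, 0.0, 0.0]
force: [0.9, 0.8, 4.0]
finger_gap: 0.002
gripper_force: 2.4
```

{"fn": "servo_tool", "kwargs": {
  "commands": [0, 0, 0.001, 0, 0, 0, -1, 0, 0, 0.001, 0, 0, 0, -1, 0, 0, 0, 0, 0, 0, -1]
}}

```text
t: 16.87
tcp_pos: [0.5982, 0.1543, 0.2676]
tool_rot: [0.722, 0.692, 0.0, 0.0]
force: [1.1, 1.4, 4.7]
finger_gap: -0.003
gripper_force: 2.5
```

{"fn": "servo_tool", "kwargs": {
  "commands": [0, 0, 0.001, 0, 0, 0, -1, 0, 0, 0.001, 0, 0, 0, -1, 0, 0, 0, 0, 0, 0, -1]
}}

```text
t: 17.12
tcp_pos: [0.5982, 0.1543, 0.2666]
tool_rot: [0.722, 0.692, 0.0, 0.0]
force: [1.2, 0.7, 4.9]
finger_gap: -0.002
gripper_force: 2.5
```

{"fn": "servo_tool", "kwargs": {
  "commands": [0, 0, 0.001, 0, 0, 0, -1, 0, 0, 0.001, 0, 0, 0, -1, 0, 0, 0, 0, 0, 0, -1]
}}

```text
t: 17.37
tcp_pos: [0.5982, 0.1543, 0.2656]
tool_rot: [0.722, 0.692, 0.0, 0.0]
force: [1.3, 0.9, 5.5]
finger_gap: 0.001
gripper_force: 2.6
```

{"fn": "servo_tool", "kwargs": {
  "commands": [0, 0, 0.001, 0, 0, 0, -1, 0, 0, 0.001, 0, 0, 0, -1, 0, 0, 0, 0, 0, 0, -1]
}}

```text
t: 17.62
tcp_pos: [0.5982, 0.1543, 0.2647]
tool_rot: [0.722, 0.692, 0.0, 0.0]
force: [0.8, 0.5, 6.3]
finger_gap: 0.0
gripper_force: 2.7
```

{"fn": "servo_tool", "kwargs": {
  "commands": [0, 0, 0.001, 0, 0, 0, -1, 0, 0, 0.001, 0, 0, 0, -1, 0, 0, 0, 0, 0, 0, -1]
}}

```text
t: 17.87
tcp_pos: [0.5982, 0.1543, 0.2637]
tool_rot: [0.722, 0.692, 0.0, 0.0]
force: [1.2, 0.2, 5.3]
finger_gap: -0.004
gripper_force: 2.7
```

{"fn": "servo_tool", "kwargs": {
  "commands": [0, 0, 0.001, 0, 0, 0, -1, 0, 0, 0.001, 0, 0, 0, -1, 0, 0, 0, 0, 0, 0, -1]
}}

```text
t: 18.12
tcp_pos: [0.5982, 0.1543, 0.2627]
tool_rot: [0.722, 0.692, 0.0, 0.0]
force: [0.3, 0.7, 6.2]
finger_gap: 0.002
gripper_force: 2.8
```

{"fn": "servo_tool", "kwargs": {
  "commands": [0, 0, 0.001, 0, 0, 0, -1, 0, 0, 0.001, 0, 0, 0, -1, 0, 0, 0, 0, 0, 0, -1]
}}

```text
t: 18.37
tcp_pos: [0.5983, 0.1543, 0.2627]
tool_rot: [0.722, 0.692, 0.0, 0.0]
force: [-0.5, 0.9, 9.0]
finger_gap: 0.003
gripper_force: 4.6
```

The stop is met. Now smaller steps.

{"fn": "servo_tool", "kwargs": {
  "commands": [0, 0, 0.001, 0, 0, 0, -1, 0, 0, 0, 0, 0, 0, -1, 0, 0, 0, 0, 0, 0, -1]
}}

```text
t: 18.62
tcp_pos: [0.5983, 0.1543, 0.2626]
tool_rot: [0.722, 0.692, 0.001, 0.0]
force: [-1.4, 0.3, 11.8]
finger_gap: -0.004
gripper_force: 5.5
```

{"fn": "servo_tool", "kwargs": {
  "commands": [0, 0, 0.001, 0, 0, 0, -1, 0, 0, 0.001, 0, 0, 0, -1, 0, 0, 0.001, 0, 0, 0, -1, 0, 0, 0, 0, 0, 0, -1, 0, 0, 0, 0, 0, 0, -1]
}}

```text
t: 19.03
tcp_pos: [0.5983, 0.1543, 0.2625]
tool_rot: [0.722, 0.692, 0.001, 0.001]
force: [-3.5, -0.2, 16.0]
finger_gap: 0.0
gripper_force: 8.2
```

{"fn": "servo_tool", "kwargs": {
  "commands": [0, 0, 0.001, 0, 0, 0, -1, 0, 0, 0.001, 0, 0, 0, -1, 0, 0, 0, 0, 0, 0, -1, 0, 0, 0, 0, 0, 0, -1, 0, 0, 0, 0, 0, 0, -1, 0, 0, 0, 0, 0, 0, -1, 0, 0, 0, 0, 0, 0, -1, 0, 0, 0, 0, 0, 0, -1, 0, 0, 0, 0, 0, 0, -1]
}}

```text
t: 19.78
tcp_pos: [0.5983, 0.1543, 0.2624]
tool_rot: [0.722, 0.692, 0.001, 0.001]
force: [-4.4, 0.7, 19.2]
finger_gap: 0.004
gripper_force: 10.0
```

{"fn": "servo_tool", "kwargs": {
  "commands": [0, 0, 0, 0, 0, 0, -1, 0, 0, 0, 0, 0, 0, -1, 0, 0, 0, 0, 0, 0, -1, 0, 0, 0, 0, 0, 0, -1, 0, 0, 0, 0, 0, 0, -1, 0, 0, 0, 0, 0, 0, -1, 0, 0, 0, 0, 0, 0, -1, 0, 0, 0, 0, 0, 0, -1, 0, 0, 0, 0, 0, 0, -1]
}}

```text
t: 20.53
tcp_pos: [0.5983, 0.1543, 0.2624]
tool_rot: [0.722, 0.692, 0.001, 0.001]
force: [-4.2, -0.1, 20.7]
finger_gap: -0.003
gripper_force: 10.0
```

{"fn": "servo_tool", "kwargs": {
  "commands": [0, 0, -0.001, 0, 0, 0, -1, 0, 0, -0.001, 0, 0, 0, -1, 0, 0, -0.001, 0, 0, 0, -1, 0, 0, -0.001, 0, 0, 0, -1, 0, 0, -0.001, 0, 0, 0, -1, 0, 0, -0.001, 0, 0, 0, -1, 0, 0, -0.001, 0, 0, 0, -1, 0, 0, -0.001, 0, 0, 0, -1, 0, 0, -0.001, 0, 0, 0, -1, 0, 0, -0.001, 0, 0, 0, -1, 0, 0, -0.001, 0, 0, 0, -1, 0, 0, -0.001, 0, 0, 0, -1]
}}

```text
t: 21.53
tcp_pos: [0.5982, 0.1543, 0.2647]
tool_rot: [0.722, 0.692, 0.0, 0.0]
force: [1.4, 0.5, 5.3]
finger_gap: 0.003
gripper_force: 2.6
```

{"fn": "servo_tool", "kwargs": {
  "commands": [0, 0, -0.0015, 0, 0, 0, -1, 0, 0, -0.0015, 0, 0, 0, -1, 0, 0, -0.0015, 0, 0, 0, -1, 0, 0, -0.0015, 0, 0, 0, -1, 0, 0, -0.0015, 0, 0, 0, -1, 0, 0, -0.0015, 0, 0, 0, -1, 0, 0, -0.0015, 0, 0, 0, -1, 0, 0, -0.0015, 0, 0, 0, -1, 0, 0, -0.0015, 0, 0, 0, -1, 0, 0, -0.0015, 0, 0, 0, -1, 0, 0, -0.0015, 0, 0, 0, -1, 0, 0, -0.0015, 0, 0, 0, -1]
}}

```text
t: 22.53
tcp_pos: [0.598, 0.1542, 0.2735]
tool_rot: [0.722, 0.692, -0.0, -0.0]
force: [1.0, 0.8, 4.1]
finger_gap: -0.002
gripper_force: 2.0
```

{"fn": "servo_tool", "kwargs": {
  "commands": [0, 0, -0.0015, 0, 0, 0, -1, 0, 0, -0.0015, 0, 0, 0, -1, 0, 0, -0.0015, 0, 0, 0, -1, 0, 0, -0.0015, 0, 0, 0, -1, 0, 0, -0.0015, 0, 0, 0, -1, 0, 0, -0.0015, 0, 0, 0, -1, 0, 0, -0.0015, 0, 0, 0, -1, 0, 0, -0.0015, 0, 0, 0, -1, 0, 0, -0.0015, 0, 0, 0, -1, 0, 0, -0.0015, 0, 0, 0, -1, 0, 0, -0.0015, 0, 0, 0, -1, 0, 0, -0.0015, 0, 0, 0, -1]
}}

```text
t: 23.53
tcp_pos: [0.598, 0.1542, 0.2825]
tool_rot: [0.722, 0.692, -0.0, -0.0]
force: [1.3, 0.2, 2.8]
finger_gap: 0.004
gripper_force: 1.4
```

Still 2.8 N near the top; I ease up the last few millimetres, then retreat upwards.

{"fn": "servo_tool", "kwargs": {
  "commands": [0, 0, -0.0015, 0, 0, 0, -1, 0, 0, -0.001, 0, 0, 0, -1, 0, 0, -0.001, 0, 0, 0, -1, 0, 0, -0.001, 0, 0, 0, -1, 0, 0, -0.001, 0, 0, 0, -1, 0, 0, -0.001, 0, 0, 0, -1, 0, 0, -0.001, 0, 0, 0, -1, 0, 0, -0.001, 0, 0, 0, -1, 0, 0, 0, 0, 0, 0, -1]
}}

```text
t: 24.28
tcp_pos: [0.5977, 0.1543, 0.2864]
tool_rot: [0.722, 0.692, -0.0, -0.0]
force: [0.8, -0.4, 0.1]
finger_gap: -0.002
gripper_force: 0.0
```

{"fn": "servo_tool", "kwargs": {
  "commands": [0, 0, -0.005, 0, 0, 0, -1, 0, 0, -0.02, 0, 0, 0, -1, 0, 0, -0.03, 0, 0, 0, -1, 0, 0, -0.03, 0, 0, 0, -1, 0, 0, -0.03, 0, 0, 0, -1, 0, 0, -0.03, 0, 0, 0, -1, 0, 0, -0.02, 0, 0, 0, -1, 0, 0, 0, 0, 0, 0, -1, 0, 0, 0, 0, 0, 0, -1, 0, 0, 0, 0, 0, 0, -1]
}}

```text
t: 25.12
tcp_pos: [0.5976, 0.1542, 0.3685]
tool_rot: [0.722, 0.692, -0.001, -0.001]
force: [0.3, 0.3, -0.5]
finger_gap: -0.001
gripper_force: 0.0
```

Run:
```python
from h import *
st();A=snap('scene');B=snap('side')
a=A['img'][110:310,90:390];b=B['img'][90:375,140:380]
o=np.zeros((560,800,3),np.uint8)
a=cv2.resize(a,None,fx=1.5,fy=1.5);b=cv2.resize(b,None,fx=1.45,fy=1.45)
o[:a.shape[0],:a.shape[1]]=a;o[:b.shape[0],452:452+b.shape[1]]=b[:,:348]
save({'img':o},'e.png')
```

```text
t 25.12 tcp [0.5976 0.1542 0.3685] yang -2.41 z [-1.6e-03 -1.0e-04 -1.0e+00] F [ 0.28  0.25 -0.53] gap -0.001 g 0.0 q [0.07 0.4  1.27 0.   1.48 0.11]
```

View pics/e.png

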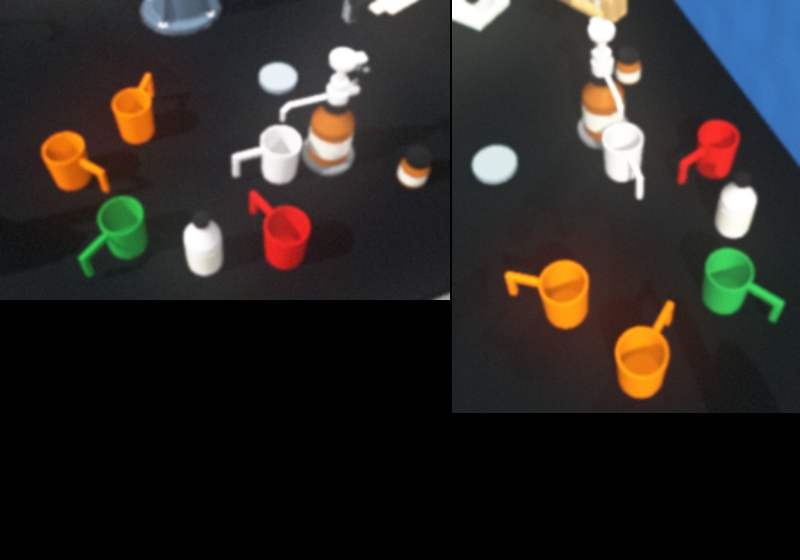

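The jug stands under the spout and the bystanders are unmoved, but the arm doesn't show above the plunger, where I'd expect it. I check that before handing in.

Run:
```python
from h import *
s,_=st();A=snap('scene');B=snap('side')
print(proj(A,s['tcp_pos']),proj(B,s['tcp_pos']),proj(A,[(.598,.154,.285)]),proj(B,[(.598,.154,.285)]))
o=np.hstack([cv2.resize(x['img'],(400,300)) for x in(A,B)])
save({'img':o},'f.png');st()
```

```text
t 25.22 tcp [0.5975 0.1542 0.368 ] yang -2.41 z [-2.5e-03 -2.0e-04 -1.0e+00] F [-0.06  0.13 -0.12] gap -0.005 g 0.0 q [ 0.07  0.4   1.27 -0.    1.48  0.11]
[[322.87214265 122.99324888]] [[241.23621021  83.41762288]] [[318.70337743 147.53579753]] [[242.0736841  109.27891815]]
t 25.32 tcp [0.5977 0.1542 0.3682] yang -2.41 z [-2.1e-03 -2.0e-04 -1.0e+00] F [-0.26  0.96 -0.18] gap 0.001 g 0.0 q [ 0.07  0.4   1.27 -0.    1.48  0.11]
```

View pics/f.png

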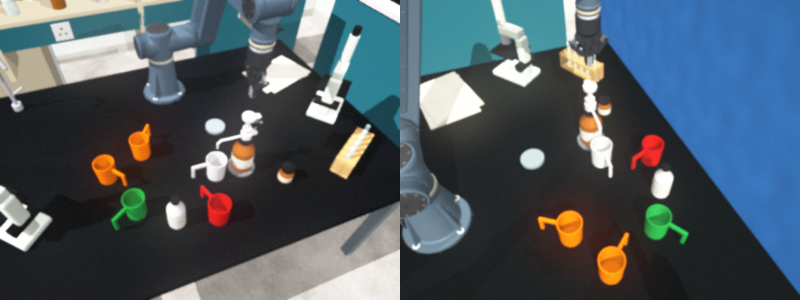

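The arm is there, its gripper clear above the plunger at (255,90); it only fell outside the earlier crop. The plunger, at (250,117), is where it should be when fully up.

```bash
python3 -c "
from station import manip
print(manip.sign_off())"
```

```text
the job is handed in; nothing more can be done
None
```

I stood the white jug upright under the spout and let go, pressed the plunger onto its stop (about 20 N, held about 1.5 s), eased it back to the top and handed the job in at about 25 s; the other glassware was not moved.

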